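# Set the carrom points counter to 4

### The arm

A 6-joint arm with a two-finger parallel gripper is mounted at the origin on the work surface. World frame = base frame: x ahead of the robot, y to its left, z up, the work surface at z = 0. Lengths are in m, angles in rad, forces in N, time in s.
With the tool pointing down it reaches from about 0.3 to 0.775 m from the base axis. Payload 14.6 kg.
Tool frame: the origin (TCP) lies at the very end of the fingers, on their centre line; the grasp point (between the pads) lies 19 mm behind it; z points along the fingers, y is the line along which they close (so a half turn about z gives the same grasp; the last joint's range is limited). The gripper opens to 85 mm and grips with 20 to 120 N. Pads are 22 mm wide; open, the fingers measure 114 mm over their backs; the gripper's body (76 mm by 85 mm) begins 54 mm behind the grasp point. The pads swing forward as they close: fully open they stand 13 mm farther back than shut.
Start: joints at [-1.407, 0.3, 1.521, -0, 1.321, -0.067], TCP at [0.126, -0.535, 0.231] pointing down, gripper open.
Joint ranges: [-3.03, 3.03], [-0.79, 2.21], [0.23, 2.52], [-1.04, 4.18], [0, 3.07], [-2.55, 2.55]. Speed limits (rad/s): [2.22, 2.22, 2.57, 3.14, 3.14, 3.14].

### API

Orientations are given as a unit quaternion [w, x, y, z].
In Python, from rig import readout, snapshot, ctrl, nets gives the robot as it stands.
- The arm moves only by the tool servo_tool, never from a script. Its argument "commands" is a list of rows, each a list of 6 numbers: the shift along the tool's x, y, z in m, then the turn, a rotation vector about the tool's x, y, z in degrees. In form: [[tx, ty, tz, wx, wy, wz], ...]. A call has exactly 5 rows; each row is the pose to reach, as a shift and turn from the pose commanded when the call began, along the tool's axes at that moment; what a row does not reach only later rows make up. A row lasts 1/12 s, in which the tool goes at most 41.7 mm and 7.16 degrees, less where a joint would pass 70% of its speed; a pose out of reach is approached as far as the arm can. A call with a gripper value outside its range is refused whole. "gripper" is the opening, from 0 (shut) to 1 (fully open), set as the call begins (left out, the last holds). The fingers move at their own pace and stop on an object; "grip_force" is the grip in N (left out, the last holds). Time passes only in rows, so rows that repeat a pose let the fingers close, or fill a call up. It gives the time, the measured TCP pose, the force, the opening and the grip force at its end, in the units of the state.
- readout.state(): the state, without advancing time (a new reading comes with each control period).
- snapshot(name): name is "side" or "top" or "wrist"; returns a dict with "frame" (384x512x3 uint8, red, green, blue), "fx", "fy", "cx", "cy" (pixels), "R" (3x3) and "t" (3): a world point X has camera coordinates R X + t. Camera axes: x right, y down, z forward; pixel columns grow to the right and rows downward; lengths in m; the calibration is good to about 2 mm. A picture is of the moment at which its call begins. There is no depth.
- ctrl.job_done(): hands the job in; it is judged then, once.
Trained networks look in the newest picture that a camera, given by its name, has taken for a name from the list of things; names that differ only in an ending like _2 or _b are one class to them, and where a whole thing is asked for, a point or a joint stands for the part that bears it (a point fixed in the world has none). Each returns a list of dicts, best first, with "p" (0 to 1); they miss things now and then, are a little off and sometimes report something else, mostly with a low value. They report only what shows in the picture. A call takes as long as a camera call.
- nets.find_in(query, camera): "location" ([x, y, z] in m, in world coordinates, good to about 4 mm: the middle of the surface that is visible of it).
- nets.regions_of(query, camera): "mask" (384x512 bool, what is visible of it).
The state is a dict: "clock": time; "joint_pos": joint angles; "qd": joint speeds; "effort": joint torques, N m; "position": TCP position; "tool_rot": TCP orientation; "wrist_force": force on the tool from outside, world axes, zero at the start; "ft_torque": the same for the moment, N m; "width": opening from 0.0 (shut) to 1.0 (fully open); "grasp_force": force on a finger pad.
Only numpy, scipy, OpenCV 4.12 (cv2) and the standard library are available. Lean on these libraries where they do the work, as an engineer would, in place of code of your own. Each camera call takes 0.05 s, during which the arm holds its last target. There are 200 camera calls.

### The job

Our side now has four points. On the larger of the two score counters standing on the carrom board, roll the knurled thumbwheel by its edge until the digit 4 stands in the middle of its window, then let go. Leave the smaller counter's wheel as it is.

Things in the scene. Friction and masses are not known exactly. Their poses are not given: they have to be found in the camera images.
- points_wheel (a joint): Larger counter's knurled metal thumbwheel, a disc on edge, 90 mm across, 16 thick, flat-sided, solid with the digit drum. Rad: digit d is mid-window at d x 0.6283 (4: 2.513). Grows as the wheel's top rolls towards +x of points_axle. Starts at 1.4 to 1.9. No clicks; friction (0.05 N m, 1.2 N at the rim) holds it where left; end stops just below 0 and past 9.
- points_axle (a point): Wheel centre of the larger counter, fixed, 62 mm above the ledge. x: level, away from the robot (yaw within 0.4 rad); y: along the axle; z: up. Housing about it, in mm: flat deck x -58..58, y -45..50, top 10 above the axle, so the wheel stands 35 proud of it; taller drum case y 50..92, x -48..48, top 42 above the axle, window 26 x 24 in its top at x 0, y 71. Digits' tops point to +x.
- boards_axle (a point): Wheel centre of the smaller counter, fixed, 43 mm above the ledge; axes as for points_axle. It is built and made alike, but 0.62 times the size in everything (wheel 56 mm across, 10 thick; drum case 57 mm high). The counters stand side by side, either one on the left; size tells them apart.
- boards_rim (a point): A point on the rim of the smaller counter's thumbwheel, 28 mm from its axle; it goes round with that wheel, which is not to be turned (it may start at any digit).

How it is judged:
By the outcome, as a careful person would: the job done as asked, in the order asked, and still so for the second after the job is handed in, with the robot touching nothing.
It also fails if it takes over 32 s, if anything falls off the work surface, if the arm or the gripper's body presses on something with over 40 N, if the wrist force passes 120 N, or if a joint passes its speed limit or range.

## Working session

There is one attempt and no reset: what is moved stays moved. The work goes in short steps, Python scripts to look and compute and a tool call to move; the robot and the scene stay as the last step left them, time stands still between calls to the robot, and variables do not carry over. Pictures are saved under pics/ and viewed, at most 10 in all, crops included, and the job is handed in when it is done.

Besides the shell and the picture viewer there is one more tool, called after "Request:" by a JSON object that holds its "name" and its "arguments", one argument or row to a line. servo_tool: Moves the arm, as the interface text tells. Its arguments: {"type":"object","properties":{"commands":{"type":"array"},"gripper":{"type":"number"},"grip_force":{"type":"number"}},"required":["commands"]}

```bash
mkdir -p pics; cat > h.py <<'E'
import numpy as np, cv2
from rig import readout, snapshot, ctrl, nets
def save(n,f,s=1): cv2.imwrite(f"pics/{n}.png",cv2.resize(f[:,:,::-1],None,fx=s,fy=s,interpolation=cv2.INTER_CUBIC))
def proj(c,X):
    p=c["R"]@np.asarray(X,float)+c["t"]; return np.array([c["fx"]*p[0]/p[2]+c["cx"],c["fy"]*p[1]/p[2]+c["cy"]])
def ray(c,u,v,z):
    d=c["R"].T@np.array([(u-c["cx"])/c["fx"],(v-c["cy"])/c["fy"],1]); o=-c["R"].T@c["t"]
    return o+d*(z-o[2])/d[2]
E
python3 - <<'E'
from h import *
s=readout.state(); print(s["clock"],s["position"],s["tool_rot"],s["wrist_force"])
ims=[]
for n in ("top","side"):
    c=snapshot(n); ims.append(c["frame"]); print(n,-np.array(c["R"]).T@c["t"],c["fx"])
    for q in ("points_wheel","points_axle","boards_axle","boards_rim"):
        print(q,[(np.round(r["location"],3),round(r["p"],2)) for r in nets.find_in(q,n)][:3])
    m=[(r["p"],r["mask"].sum(),np.argwhere(r["mask"]).mean(0)) for r in nets.regions_of("points_wheel",n)]; print(m)
save("a",np.vstack([np.hstack(ims)]),0.78)
E
```

```text
0.0 [ 0.12575399 -0.53516439  0.23069119] [-6.28240033e-04  9.93349075e-01  1.15139997e-01 -4.61604468e-05] [ 0.11451124 -0.37804096  0.9204737 ]
top [ 0.54535233 -0.02295027  0.90873417] 480.20269219580524
points_wheel [(array([0.623, 0.134, 0.096]), 0.63)]
points_axle [(array([0.623, 0.154, 0.071]), 0.96)]
boards_axle [(array([ 0.571, -0.199,  0.052]), 0.92), (array([0.624, 0.156, 0.071]), 0.58), (array([ 0.569, -0.21 ,  0.064]), 0.37)]
boards_rim [(array([ 0.571, -0.211,  0.066]), 0.9)]
[(0.9, np.int64(876), array([181.1369863 , 154.46118721]))]
side [0.36022229 0.54752864 0.6690283 ] 416.9517817499333
points_wheel [(array([0.623, 0.143, 0.092]), 0.63)]
points_axle [(array([0.608, 0.187, 0.076]), 0.82)]
boards_axle [(array([ 0.566, -0.173,  0.052]), 0.93)]
boards_rim [(array([ 0.565, -0.209,  0.067]), 0.57)]
[(0.79, np.int64(1001), array([251.47752248, 219.8021978 ]))]
```

View pics/a.png

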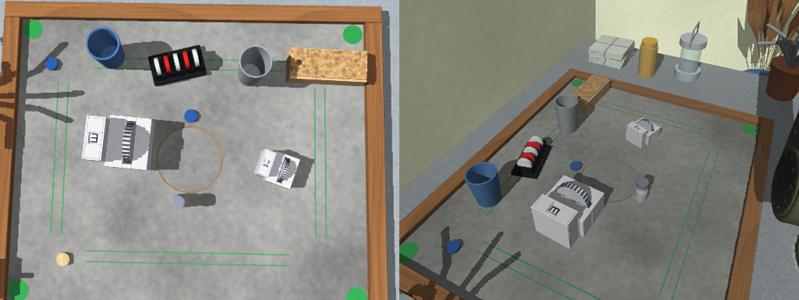

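The top view (left) shows the larger counter at about (120,140), with its case on the +y side, and the smaller one at (280,165). Next I measure the larger one.

```bash
python3 - <<'E'
from h import *
from scipy.optimize import least_squares
t=snapshot("top"); mt=nets.regions_of("points_wheel","top")[0]["mask"]
s=snapshot("side"); ms=nets.regions_of("points_wheel","side")[0]["mask"]
print(cv2.minAreaRect(np.argwhere(mt)[:,::-1].astype(np.float32)))
np.savez("m.npz",mt=mt,ms=ms)
import pickle; pickle.dump((t,s),open("ts.pkl","wb"))
save("b",np.hstack([t["frame"][125:235,85:225],s["frame"][205:335,160:310][:110]]),2.7)
# deck-visible part of wheel: disc with h>0.010 ; fit axle x,y,z,yaw by silhouette IoU
def sil(c,p):
    x,y,z,w=p; im=np.zeros((384,512),np.uint8); a=np.linspace(np.arcsin(10/45),np.pi-np.arcsin(10/45),40)
    P=[]
    for yy in(-.008,.008):
        for q in a:
            X=[x+.045*np.cos(q)*np.cos(w)-yy*np.sin(w), y+.045*np.cos(q)*np.sin(w)+yy*np.cos(w), z+.045*np.sin(q)]
            P.append(proj(c,X)*16)
    cv2.fillConvexPoly(im,cv2.convexHull(np.array(P).astype(np.int32)),1,shift=4); return im>0
def cost(p): return -sum((sil(c,p)&m).sum()/(sil(c,p)|m).sum() for c,m in((t,mt),(s,ms)))
from scipy.optimize import differential_evolution
for zr in((.03,.10),(.061,.063)):
    r=differential_evolution(cost,[(.58,.66),(.1,.18),zr,(-.4,.4)],seed=1,maxiter=40); print(r.x,r.fun)
E
```

```text
((142.63845825195312, 179.89231872558594), (58.048255920410156, 50.73020553588867), 7.125016689300537)
[ 0.62321367  0.13326945  0.05709472 -0.09932672] -1.5318554657722214
[ 0.62259785  0.13322518  0.0611141  -0.0899129 ] -1.4209684912414944
```

View pics/b.png

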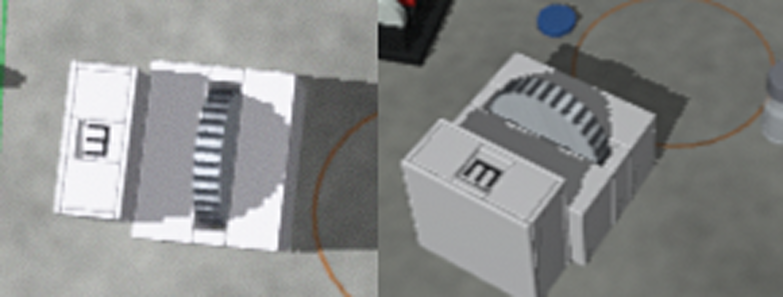

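The crop shows the case top with a dark digit at left ((93,140) in the crop), the striped wheel at (217,155), and the deck corners. The network mask covers more than the wheel, so I fit the pose to the housing corners instead.

```bash
python3 - <<'E'
from h import *
import pickle
from scipy.optimize import least_squares
t,s=pickle.load(open("ts.pkl","rb"))
D=lambda x,y:(x/1e3,y/1e3,.010); C=lambda x,y:(x/1e3,y/1e3,.042)
T=[(D(58,50),150,62),(D(58,-45),298,75),(D(-58,-45),283,250),(D(-58,50),132,237),(C(48,92),70,60),(C(48,50),135,67),(C(-48,50),121,218),(C(-48,92),57,212)]
S=[(C(48,50),562-378+0,182)] 
S=[(C(48,50),440,120),(C(-48,50),562,182),(C(-48,92),528,280),(C(48,92),402,160),(D(58,-45),518,53),(D(-58,-45),655,113)]
obs=[(t,P,u/2.7+85,v/2.7+125) for P,u,v in T]+[(s,P,(u-378)/2.7+160,v/2.7+205) for P,u,v in S]
def W(p,P):
    c,n=np.cos(p[3]),np.sin(p[3]); return [p[0]+c*P[0]-n*P[1],p[1]+n*P[0]+c*P[1],p[2]+P[2]]
for ob in (obs,obs[:8]):
    f=lambda p:np.concatenate([proj(c,W(p,P))-[u,v] for c,P,u,v in ob])
    r=least_squares(f,[.62,.11,.062,-.1],loss="soft_l1"); print(r.x.round(4)); print(f(r.x).reshape(-1,2).round(1).tolist())
for x in(.045*np.cos(.3),0,-.045*np.cos(.3)): print((proj(t,W(r.x,(x,0,np.sqrt(.045**2-x*x))))-[85,125])*2.7)
# digit rectified window, both cams
p=r.x;o=[]
for c in(t,s):
    src=np.float32([proj(c,W(p,(x,y,.042))) for x,y in((.02,.091),(.02,.051),(-.02,.051),(-.02,.091))])
    o.append(cv2.warpPerspective(c["frame"],cv2.getPerspectiveTransform(src,np.float32([[0,0],[300,0],[300,300],[0,300]])),(300,300),flags=cv2.INTER_CUBIC))
save("c",np.hstack(o))
E
```

```text
[ 0.6236  0.1346  0.0564 -0.0738]
[[0.8, -0.4], [-0.8, -0.3], [-2.1, 0.1], [0.1, -0.1], [1.0, 0.7], [1.3, 0.4], [0.1, 0.4], [-0.8, 0.3], [0.2, -0.4], [1.2, -0.7], [-0.3, -18.4], [-0.9, 1.5], [-1.2, 0.1], [-0.3, 1.2]]
[ 0.6235  0.1327  0.0641 -0.0667]
[[0.5, -0.9], [-0.6, -1.1], [-1.4, -0.0], [0.2, 0.1], [0.4, 0.4], [1.0, -0.1], [0.2, 0.5], [-1.0, 0.6]]
[224.50068313  88.18793575]
[208.4611016  149.07969782]
[211.15011978 220.42206529]
```

View pics/c.png

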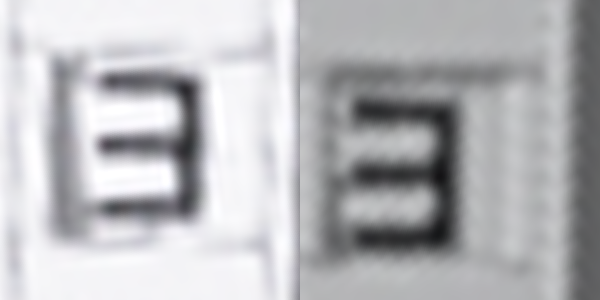

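The larger axle is at about (0.623, 0.134, 0.060) with yaw about -0.07. Digit 3 is nearly centred, so the wheel is at about 1.88 and needs about +36°. My plan is to pinch the flat sides at the rim and swing the tool about the axle.

```bash
cat > g.py <<'E'
from h import *
import sys
from scipy.spatial.transform import Rotation as Ro
AX=np.array([.6235,.134,.061]); YAW=-.07
def goal(phi,r,ax=AX,yaw=YAW):
    s=readout.state(); q=s["tool_rot"]; R0=Ro.from_quat([q[1],q[2],q[3],q[0]])
    F=Ro.from_euler("z",yaw)*Ro.from_euler("y",phi,degrees=True)
    Rt=F*Ro.from_euler("x",180,degrees=True); p=ax+F.apply([0,0,r])
    print(round(s["clock"],2),"F",s["wrist_force"].round(1) if hasattr(s["wrist_force"],"round") else s["wrist_force"],"w",s["width"],"grip",s["grasp_force"])
    print("shift",R0.inv().apply(p-s["position"]).round(4),"turn",np.degrees((R0.inv()*Rt).as_rotvec()).round(2))
if __name__=="__main__": goal(float(sys.argv[1]),float(sys.argv[2]))
E
python3 g.py 0 0.18
```

```text
0.8 F [ 0.   0.4 -0.4] w 1.0036894255837787 grip 0.0
shift [ 0.6376 -0.5378 -0.0097] turn [-0.    0.   17.24]
```

Request:
{"name": "servo_tool", "arguments": {
  "commands": [
    [0.032,-0.027,-0.002,0,0,3.4],
    [0.064,-0.054,-0.004,0,0,6.9],
    [0.096,-0.081,-0.006,0,0,10.3],
    [0.127,-0.108,-0.008,0,0,13.8],
    [0.159,-0.135,-0.01,0,0,17.2]
  ],
  "gripper": 0.4,
  "grip_force": 30
}}

```text
clock: 1.22
position: [0.25, -0.3663, 0.2414]
tool_rot: [0.0, 0.999, -0.036, 0.0]
wrist_force: [1.6, -0.3, 0.8]
width: 0.398
grasp_force: 0.0
```

```bash
python3 g.py 0 0.18
```

```text
1.22 F [ 1.6 -0.3  0.8] w 0.39794666582369465 grip 0.0
shift [ 3.360e-01 -5.262e-01  4.000e-04] turn [ 0.02 -0.01 -0.17]
```

Request:
{"name": "servo_tool", "arguments": {
  "commands": [
    [0.022,-0.035,0,0,0,0],
    [0.044,-0.07,0,0,0,0],
    [0.066,-0.105,0,0,0,0],
    [0.088,-0.14,0,0,0,0],
    [0.11,-0.175,0,0,0,0]
  ]
}}

```text
clock: 1.63
position: [0.372, -0.1992, 0.2416]
tool_rot: [0.0, 0.999, -0.035, 0.0]
wrist_force: [1.1, -1.0, -0.1]
width: 0.4
grasp_force: 0.0
```

Request:
{"name": "servo_tool", "arguments": {
  "commands": [
    [0.022,-0.035,0,0,0,0],
    [0.044,-0.07,0,0,0,0],
    [0.066,-0.105,0,0,0,0],
    [0.088,-0.14,0,0,0,0],
    [0.11,-0.175,0,0,0,0]
  ]
}}

```text
clock: 2.05
position: [0.494, -0.032, 0.2415]
tool_rot: [0.0, 0.999, -0.035, 0.0]
wrist_force: [0.4, -0.7, 0.1]
width: 0.398
grasp_force: 0.0
```

Request:
{"name": "servo_tool", "arguments": {
  "commands": [
    [0.022,-0.035,0,0,0,0],
    [0.044,-0.07,0,0,0,0],
    [0.066,-0.105,0,0,0,0],
    [0.088,-0.14,0,0,0,0],
    [0.11,-0.174,0,0,0,0]
  ]
}}

```text
clock: 2.47
position: [0.6158, 0.134, 0.2412]
tool_rot: [-0.0, 0.999, -0.035, 0.0]
wrist_force: [0.6, -0.6, 0.7]
width: 0.399
grasp_force: 0.0
```

```bash
python3 g.py 0 0.18; python3 - <<'E'
from h import *
c=snapshot("wrist"); print(-c["R"].T@c["t"],proj(c,[.6235,.134,.106]))
print([(np.round(r["location"],3),round(r["p"],2)) for q in ("points_wheel","points_axle") for r in nets.find_in(q,"wrist")])
save("d",c["frame"],1.5)
import pickle; pickle.dump(c,open("w.pkl","wb"))
E
```

```text
2.47 F [ 0.6 -0.6  0.7] w 0.3988154634796808 grip 0.0
shift [ 0.0077 -0.0006  0.0002] turn [-0.   -0.01  0.05]
[0.68318746 0.12939989 0.38506343] [254.19390447 171.88759514]
[(array([0.627, 0.138, 0.098]), 0.59), (array([0.633, 0.159, 0.067]), 0.67)]
```

View pics/d.png

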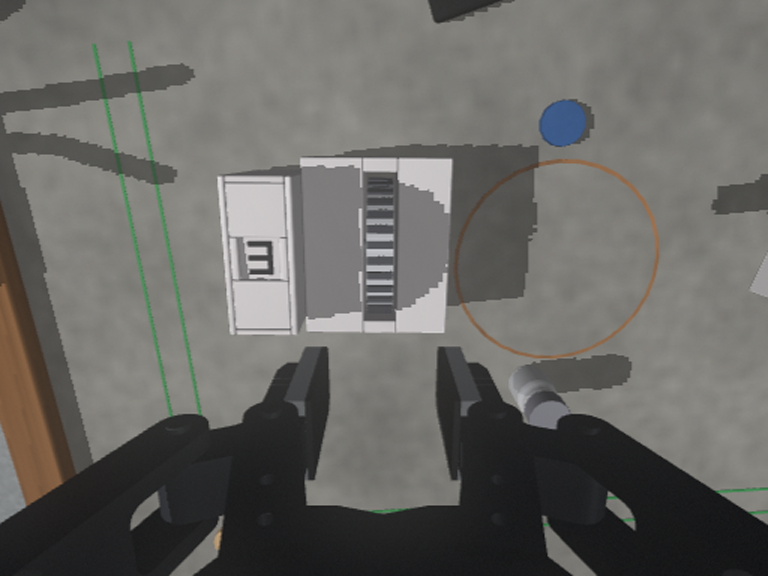

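The wrist view shows the wheel strip at column ~379 of the enlarged picture, midway between the fingers (327 and 438), with digit 3 at (260,258). I refit the pose from these corners.

```bash
python3 - <<'E'
from h import *
import pickle
from scipy.optimize import least_squares
w=pickle.load(open("w.pkl","rb"))
D=lambda x,y:(x/1e3,y/1e3,.010); C=lambda x,y:(x/1e3,y/1e3,.042)
T=[(D(58,50),302,157),(D(58,-45),452,158),(D(-58,-45),445,332),(D(-58,50),308,331),(C(48,92),220,177),(C(48,50),292,177),(C(-48,50),297,333),(C(-48,92),230,333)]
def W(p,P):
    c,n=np.cos(p[3]),np.sin(p[3]); return [p[0]+c*P[0]-n*P[1],p[1]+n*P[0]+c*P[1],p[2]+P[2]]
f=lambda p:np.concatenate([proj(w,W(p,P))-[u/1.5,v/1.5] for P,u,v in T])
r=least_squares(f,[.62,.13,.062,-.1],loss="soft_l1"); p=r.x; print(p.round(4)); print(f(p).reshape(-1,2).round(1).tolist())
src=np.float32([proj(w,W(p,(x,y,.042))) for x,y in((.02,.091),(.02,.051),(-.02,.051),(-.02,.091))])
o=cv2.warpPerspective(w["frame"],cv2.getPerspectiveTransform(src,np.float32([[0,0],[300,0],[300,300],[0,300]])),(300,300),flags=cv2.INTER_CUBIC)
g=cv2.cvtColor(o,cv2.COLOR_RGB2GRAY); m=g[:,110:215]<80; rr=np.where(m.sum(1)>8)[0]; print("digit rows",rr.min(),rr.max())
print("row mean gray at col 70-90 (window edge)",g[::10,60:90].mean(1).astype(int))
E
python3 g.py -18 0.09
```

```text
[ 0.6215  0.1351  0.0586 -0.0767]
[[-0.6, 0.3], [0.0, 0.5], [-0.5, -0.1], [-0.6, -0.2], [-0.6, -0.9], [0.4, -0.5], [1.3, 0.6], [1.1, 0.2]]
digit rows 73 219
row mean gray at col 70-90 (window edge) [202 202 202 202 205 175 161 164 146 148 153 154 158 140 140 141 145 147
 132 135 132 138 124 127 123 118 200 200 201 200]
2.62 F [-0.4  0.7 -1.2] w 0.40413912225340287 grip 0.0
shift [-0.0196 -0.0008  0.0932] turn [-1.000e-02  1.811e+01  2.000e-01]
```

```bash
sed -i 's/^AX=.*/AX=np.array([.6225,.1345,.060]); YAW=-.072/' g.py; python3 g.py -18 0.09
```

```text
2.62 F [-0.4  0.7 -1.2] w 0.40413912225340287 grip 0.0
shift [-0.0206 -0.0013  0.0942] turn [-0.03 18.11  0.31]
```

Request:
{"name": "servo_tool", "arguments": {
  "commands": [
    [-0.007,-0.0004,0.03,0,6,0.1],
    [-0.014,-0.001,0.06,0,12,0.2],
    [-0.0206,-0.0013,0.09,0,18.1,0.3],
    [-0.0206,-0.0013,0.0942,0,18.1,0.3],
    [-0.0206,-0.0013,0.0942,0,18.1,0.3]
  ]
}}

```text
clock: 3.03
position: [0.5918, 0.1337, 0.1445]
tool_rot: [0.006, 0.987, -0.037, 0.155]
wrist_force: [0.6, -0.1, -0.2]
width: 0.4
grasp_force: 0.0
```

```bash
python3 g.py -18 0.026
```

```text
3.03 F [ 0.6 -0.1 -0.2] w 0.4000281760309974 grip 0.0
shift [ 0.0031 -0.0031  0.0638] turn [ 0.08  0.11 -0.13]
```

Request:
{"name": "servo_tool", "arguments": {
  "commands": [
    [0.003,-0.003,0.012,0,0,0],
    [0.003,-0.003,0.025,0,0,0],
    [0.003,-0.003,0.04,0,0,0],
    [0.003,-0.003,0.054,0,0,0],
    [0.003,-0.003,0.064,0,0,0]
  ]
}}

```text
clock: 3.45
position: [0.6181, 0.1352, 0.0864]
tool_rot: [0.006, 0.987, -0.037, 0.157]
wrist_force: [-0.5, -0.4, -0.4]
width: 0.401
grasp_force: 0.0
```

```bash
python3 g.py -18 0.026; python3 - <<'E'
from h import *
c=snapshot("wrist"); save("e",c["frame"],1.3)
E
```

```text
3.45 F [-0.5 -0.4 -0.4] w 0.401256140454223 grip 0.0
shift [-0.0039  0.0004  0.0005] turn [ 0.03 -0.06 -0.2 ]
```

View pics/e.png

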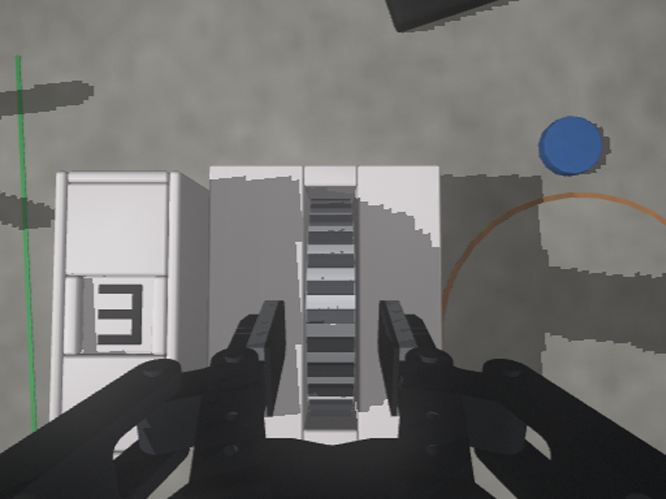

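The pads straddle the wheel evenly: the wheel spans columns 305–357 and the pads are at 285 and 379. I correct 4 mm, then close.

Request:
{"name": "servo_tool", "arguments": {
  "commands": [
    [-0.004,0,0,0,0,0],
    [-0.004,0,0,0,0,0],
    [-0.004,0,0,0,0,0],
    [-0.004,0,0,0,0,0],
    [-0.004,0,0,0,0,0]
  ]
}}

```text
clock: 3.92
position: [0.6138, 0.1363, 0.0867]
tool_rot: [0.005, 0.987, -0.037, 0.158]
wrist_force: [1.1, -0.4, -0.7]
width: 0.399
grasp_force: 0.0
```

Request:
{"name": "servo_tool", "arguments": {
  "commands": [
    [0,0,0,0,0,0],
    [0,0,0,0,0,0],
    [0,0,0,0,0,0],
    [0,0,0,0,0,0],
    [0,0,0,0,0,0]
  ],
  "gripper": 0,
  "grip_force": 40
}}

```text
clock: 4.33
position: [0.6137, 0.136, 0.0865]
tool_rot: [0.006, 0.987, -0.037, 0.157]
wrist_force: [-3.3, -2.6, 5.8]
width: 0.18
grasp_force: 40.1
```

```bash
python3 g.py -18 0.026; python3 - <<'E'
import numpy as np
# rows of a swing of the tool about the axle by a (deg), r=0.026: shift in tool axes (x fwd, z down the tool)
for a0 in (4,):
  for k in range(1,6):
    a=np.radians(a0*k); print(a0*k, (0.026*np.sin(a)).round(4), (0.026*(1-np.cos(a))).round(4))
E
```

```text
4.33 F [-3.3 -2.6  5.8] w 0.17958681950424626 grip 40.13335704803467
shift [0.0003 0.0008 0.0019] turn [ 0.01 -0.12 -0.16]
4 0.0018 0.0001
8 0.0036 0.0003
12 0.0054 0.0006
16 0.0072 0.001
20 0.0089 0.0016
```

Request:
{"name": "servo_tool", "arguments": {
  "commands": [
    [0.0016,0,0.0001,0,-3.6,0],
    [0.0033,0,0.0002,0,-7.2,0],
    [0.0049,0,0.0005,0,-10.8,0],
    [0.0065,0,0.0008,0,-14.4,0],
    [0.008,0,0.0013,0,-18,0]
  ]
}}

```text
clock: 4.75
position: [0.6217, 0.1353, 0.0882]
tool_rot: [-0.0, 0.999, -0.037, -0.0]
wrist_force: [-3.8, -3.7, 4.5]
width: 0.179
grasp_force: 41.2
```

```bash
python3 g.py 0 0.026
```

```text
4.75 F [-3.8 -3.7  4.5] w 0.17853630719380748 grip 41.202664375305176
shift [0.0008 0.0008 0.0022] turn [-0.05  0.05 -0.14]
```

Request:
{"name": "servo_tool", "arguments": {
  "commands": [
    [0.0016,0,0.0001,0,-3.6,0],
    [0.0033,0,0.0002,0,-7.2,0],
    [0.0049,0,0.0005,0,-10.8,0],
    [0.0065,0,0.0008,0,-14.4,0],
    [0.008,0,0.0013,0,-18,0]
  ]
}}

```text
clock: 5.17
position: [0.6299, 0.1347, 0.0872]
tool_rot: [-0.006, 0.987, -0.037, -0.157]
wrist_force: [-2.9, -2.7, 8.6]
width: 0.178
grasp_force: 41.5
```

Request:
{"name": "servo_tool", "arguments": {
  "commands": [
    [0,0,0,0,0,0],
    [0,0,0,0,0,0],
    [0,0,0,0,0,0],
    [0,0,0,0,0,0],
    [0,0,0,0,0,0]
  ]
}}

```text
clock: 5.58
position: [0.6301, 0.1347, 0.0871]
tool_rot: [-0.006, 0.987, -0.037, -0.155]
wrist_force: [-0.1, -1.8, 8.4]
width: 0.179
grasp_force: 41.7
```

```bash
python3 g.py 18 0.026; python3 - <<'E'
from h import *
W=lambda x,y,z:[.6225+np.cos(-.072)*x-np.sin(-.072)*y,.1345+np.sin(-.072)*x+np.cos(-.072)*y,.060+z]
o=[]
for n in("wrist","side","top"):
    c=snapshot(n); 
    src=np.float32([proj(c,W(x,y,.042)) for x,y in((.02,.091),(.02,.051),(-.02,.051),(-.02,.091))])
    o.append(cv2.warpPerspective(c["frame"],cv2.getPerspectiveTransform(src,np.float32([[0,0],[260,0],[260,260],[0,260]])),(260,260),flags=cv2.INTER_CUBIC))
save("f",np.hstack(o))
E
```

```text
5.58 F [-0.1 -1.8  8.4] w 0.17886473062845376 grip 41.72548234462738
shift [0.0012 0.0007 0.0021] turn [-0.09 -0.19 -0.13]
```

View pics/f.png

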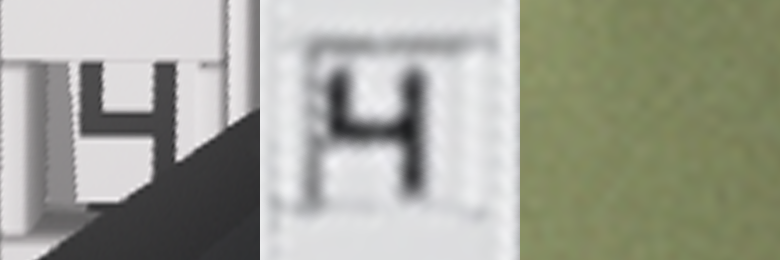

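The side view shows digit 4 near the middle of the window, at rows 68–197 against 42–212. I let go, back off along the tool axis and inspect.

Request:
{"name": "servo_tool", "arguments": {
  "commands": [
    [0,0,0,0,0,0],
    [0,0,0,0,0,0],
    [0,0,0,0,0,0],
    [0,0,0,0,0,0],
    [0,0,0,0,0,0]
  ],
  "gripper": 0.4
}}

```text
clock: 6.15
position: [0.6295, 0.1351, 0.0857]
tool_rot: [-0.006, 0.987, -0.037, -0.156]
wrist_force: [-0.5, 0.4, 0.2]
width: 0.398
grasp_force: 0.0
```

Request:
{"name": "servo_tool", "arguments": {
  "commands": [
    [0,0,-0.02,0,0,0],
    [0,0,-0.04,0,0,0],
    [0,0,-0.07,0,0,0],
    [0,0,-0.1,0,0,0],
    [0,0,-0.13,0,0,0]
  ]
}}

```text
clock: 6.57
position: [0.6695, 0.1319, 0.2109]
tool_rot: [-0.006, 0.987, -0.037, -0.156]
wrist_force: [0.9, 0.7, -0.3]
width: 0.402
grasp_force: 0.0
```

```bash
python3 g.py 0 0.18
```

```text
6.57 F [ 0.9  0.7 -0.3] w 0.40212711569419063 grip 0.0
shift [-0.0537  0.0009 -0.0132] turn [-0.07 17.92 -0.13]
```

Request:
{"name": "servo_tool", "arguments": {
  "commands": [
    [-0.03,-0.015,0.001,0,4.5,0],
    [-0.06,-0.03,0.002,0,9,0],
    [-0.09,-0.045,0.004,0,13.5,0],
    [-0.111,-0.06,0.005,0,17.9,0],
    [-0.111,-0.06,0.005,0,17.9,0]
  ]
}}

```text
clock: 6.98
position: [0.5632, 0.2027, 0.2411]
tool_rot: [-0.001, 0.999, -0.035, 0.003]
wrist_force: [0.7, 0.4, 1.8]
width: 0.402
grasp_force: 0.0
```

```bash
python3 - <<'E'
from h import *
W=lambda x,y,z:[.6225+np.cos(-.072)*x-np.sin(-.072)*y,.1345+np.sin(-.072)*x+np.cos(-.072)*y,.060+z]
o=[]
for n in("wrist","side"):
    c=snapshot(n); print(-c["R"].T@c["t"], W(0,.071,.042))
    src=np.float32([proj(c,W(x,y,.042)) for x,y in((.02,.091),(.02,.051),(-.02,.051),(-.02,.091))])
    o.append(cv2.warpPerspective(c["frame"],cv2.getPerspectiveTransform(src,np.float32([[0,0],[400,0],[400,400],[0,400]])),(400,400),flags=cv2.INTER_CUBIC))
save("g",np.hstack(o))
E
```

```text
[0.62972414 0.19775486 0.38538098] [np.float64(0.6276075843766851), np.float64(0.20531604748808735), 0.10200000000000001]
[0.36022229 0.54752864 0.6690283 ] [np.float64(0.6276075843766851), np.float64(0.20531604748808735), 0.10200000000000001]
```

View pics/g.png

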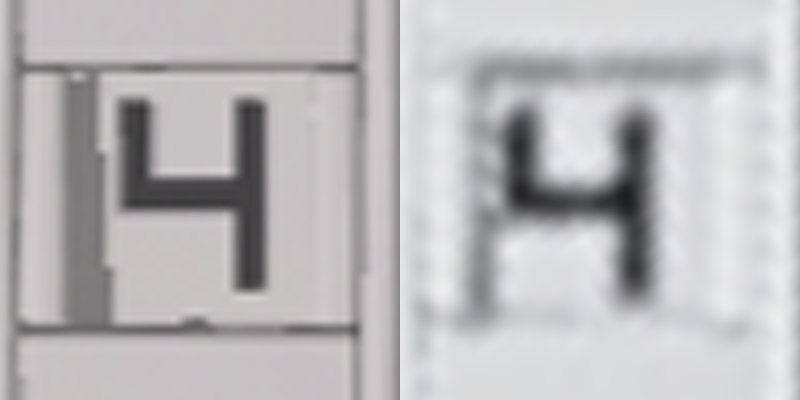

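Seen from directly above, the 4 spans rows 100–290 and the window 68–328. Their centres are 195 and 198, about 0.3 mm apart, so the digit is centred. The arm is clear of everything.

```bash
python3 -c "
from rig import ctrl; print(ctrl.job_done())"
```

```text
the job is handed in; nothing more can be done
None
```

The larger counter now shows 4, centred in its window to about 0.3 mm; I let go of its wheel, left the smaller counter untouched, and handed the job in with the arm clear at about 7 s.

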